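# Draw a tape measure off a fence and lock it at the mark

## Robot

A 6-joint arm with a two-finger parallel gripper is mounted at the origin on the work surface; the furniture and walls round the work are solid. World frame = base frame: x ahead of the robot, y to its left, z up, the work surface at z = 0. Lengths are in mm, angles in rad, forces in N, time in s.
With the tool pointing down it reaches from about 300 to 775 mm from the base axis. Payload 14.6 kg.
Tool frame: the origin (TCP) lies at the centre of the arm's flange, where the gripper is bolted on; the fingertips stand 199 mm ahead of it and the grasp point (between the pads) lies 180 mm ahead of it; z points along the fingers, y is the line along which they close (so a half turn about z gives the same grasp; the last joint's range is limited). The gripper opens to 94 mm and grips with 3 to 60 N. Pads are 16 mm wide; open, the fingers measure 119 mm over their backs; the gripper's body (75 mm by 177 mm) begins 78 mm behind the grasp point.
Start: joints at [-1.408, 0.3, 1.521, -0, 1.321, -0.067], TCP at [125.274, -535.534, 404.646] pointing down, gripper open.
Joint ranges: [-3.03, 3.03], [-0.79, 2.21], [0.23, 2.52], [-1.04, 4.18], [0, 3.07], [-2.55, 2.55]. Speed limits (rad/s): [2.22, 2.22, 2.57, 3.14, 3.14, 3.14].

## Interface

Orientations are given as [roll, pitch, yaw] about the fixed x, y, z axes, in that order (R = Rz(yaw) Ry(pitch) Rx(roll)).
In Python, from cell import manip, optics, workorder gives the robot as it stands.
- The arm moves only by the tool step_arm, never from a script. Its argument "increments" is a list that holds one entry, the list of rows, each a list of 7 numbers: the turn, a rotation vector about the tool's x, y, z as a fraction of full scale, then the shift along the tool's x, y, z as a fraction of full scale, then the closure, from -1 (fully open) to 1 (shut). In form: [[[wx, wy, wz, tx, ty, tz, fingers], ...]]. A call has 1 to 5 rows; each row shifts and turns the commanded pose from where the row before left it, along the tool's axes as they then stand; what a row does not reach is not made up. Full scale, the value 1, is 40 mm for a shift and 45 degrees for a turn. A row lasts 1/10 s, in which the tool goes at most 50 mm and 8.59 degrees, less where a joint would pass 70% of its speed; a pose out of reach is approached as far as the arm can. A call with a number of a shift or a turn outside -1 to 1 is refused whole. A call with a gripper value outside its range is refused whole. The fingers move at their own pace and stop on an object; "newtons" is the grip in N (left out, the last holds). Time passes only in rows, so rows that do not move let the fingers close. It gives the time, the measured TCP pose, the force, the opening and the grip force at its end, in the units of the state.
- manip.read_state(): the state, without advancing time (a new reading comes with each control period).
- optics.camera(name): name is "scene" or "top" or "wrist"; returns a dict with "frame" (384x512x3 uint8, red, green, blue), "range_z" (384x512 float32, mm along the optical axis (not along the pixel's ray), 0 where there is no reading), "mtx" (3x3 intrinsics, pixels), "cam_to_world" (4x4, takes a point from camera to world coordinates). Camera axes: x right, y down, z forward; pixel columns grow to the right and rows downward; lengths in mm; the calibration is good to about 2 mm. A picture is of the moment at which its call begins.
- workorder.sign_off(): hands the job in; it is judged then, once.
The state is a dict: "clock": time; "joints": joint angles; "qd": joint speeds; "effort": joint torques, N m; "eef_pos": TCP position; "eef_rot": TCP orientation; "wrist_force": force on the tool from outside, world axes, zero at the start; "moment": the same for the moment, N m; "finger_gap": finger opening in mm; "finger_force": force on a finger pad.
Only numpy, scipy, OpenCV 4.12 (cv2) and the standard library are available. Lean on these libraries where they do the work, as an engineer would, in place of code of your own. Each camera call takes 0.05 s, during which the arm holds its last target. There are 200 camera calls.

## Task

Hook the end of the tape measure over the far side of the raised metal fence near the end of the dark wooden board, back its case away straight along the board until the front of the case stands over the paper strip, and set it down on the board there. Then press the lock button on its top fully down and let go, so that the blade stays drawn tight from the fence. Do not press the button before the tape is drawn, and leave the mug, the dish and the spectacles where they are.

Things in the scene. Friction and masses are not known exactly. Their poses are not given: they have to be found in the camera images.
- tape: Pocket tape measure standing upright: grey case 76 long (its x) x 36 wide (its y) x 62 mm high, about 0.6 kg, rubber sole, black lock button on top. Origin: centre of its underside; +x points to the nose, where the blade comes out. Take it across the 36 mm width. Standing on its sole with the lock off it has enough grip to stay where it is set down gently, blade drawn.
- nose (a point): Point on the tape case: the lower edge of its front face, centre, level with the sole (38 mm ahead of the origin).
- lip (a point): Hook lip that turns down at the blade's end, 18 mm wide, 2.5 mm thick. The point: its lower end, centre of its inner face (towards the case), 6 mm above the sole. With the blade in, lip and nose are 11 mm apart, only 5 mm more than the fence is thick: if lip or nose lands on the fence instead of straddling it, the case stops 8 mm or more too high, which can be felt.
- button_top (a point): Centre of the top face of the lock button (22 x 16 mm), 74 mm above the sole when up, 10 mm ahead of the case's origin.
- tape_blade (a joint): How far the blade is drawn out of the case: 0 fully in, at most 0.15 m. A spring draws it in with 1.2 N (in) to 1.8 N (all out). The steel blade is 16 mm wide, 1.6 mm thick, its underside 15.5 mm above the sole.
- tape_lock (a joint): How far the lock button is pressed: 0 up; it moves stiffly straight down (about 7 N) and stays where it is left; from about 0.0045 m a brake inside clamps the blade, the stop is at 0.006 m.
- board: Dark wooden board 270 long (its x) x 110 wide x 12 mm thick, fixed to the table. Origin: underside centre. Near its +x end an aluminium fence stands across it: 6 mm thick, rising 14 mm above the board's top. The fence is screwed tight but set anew every time: its middle lies anywhere from x = 100 to 130 mm, square to the board; its place is not reported and must be felt or seen. Low screw lugs sit at its ends.
- strip_mid (a point): Centre of the flat paper strip stuck across the board's top, 20 mm wide along the board, its underside on the board. Same axes as the board.
- mug: White coffee mug 78 x 116 x 97 mm, loose bystander; origin at the centre of its underside.
- dish: Round grey dish with small screws, 112 mm across, 22 mm high, loose bystander; origin at the centre of its underside.
- spectacles: Spectacles, 141 x 142 x 42 mm, loose bystander; origin at the centre of their underside.
Things that resemble listed ones, but are neither listed nor needed, are in the scene too. Of the things shaped like the tape, the grey one is meant.

How it is judged (in metres and radians):
On the way, in this order (a step that is already met when the one before it is completed fails the run):
1. with the lock button up, the hook holds behind the fence, the blade is drawn out over 45 mm and the front of the case is over the paper strip (value of joint tape_lock below 0.002 m and value of joint tape_blade above 0.045 m and z of lip in the frame of board below 0.024 m and x of lip in the frame of board between 0.098 and 0.138 m and y of lip in the frame of board between -0.053 and 0.053 m and x of nose in the frame of strip_mid between -0.012 and 0.012 m), for 0.3 s.
2. the lock button is pressed down (value of joint tape_lock above 0.004 m), for 0.1 s.
At the end, for the whole second after the job is handed in: Tape upright and at rest on the board, within 0.15 rad of its line; button at least 4 mm down, blade out over 45 mm; lip at least 2 mm below the fence's top and in the stretch of board (x 98 to 138 mm) where the fence's far side lies; case front within 12 mm of the strip's middle (value of joint tape_lock above 0.004 m and value of joint tape_blade above 0.045 m and z of lip in the frame of board below 0.024 m and x of lip in the frame of board between 0.098 and 0.138 m and y of lip in the frame of board between -0.053 and 0.053 m and x of nose in the frame of strip_mid between -0.012 and 0.012 m and z of tape in the frame of board between 0.008 and 0.016 m and angle between tape's own z axis and vertical below 0.08 rad and angle between the x axis of tape and the x axis of board, either way round below 0.15 rad and linear speed of tape below 0.01 m/s); the robot touches nothing.
It fails at once if mug, dish or spectacles shifted by more than 30 mm (distance of any of mug, dish, spectacles from where it was at the start of the episode above 0.03 m).
It also fails if it takes over 56 s, if anything falls off the work surface, if the arm or the gripper's body presses on something with over 40 N, if the wrist force passes 120 N, or if a joint passes its speed limit or range.

## Working session

There is one attempt and no reset: what is moved stays moved. The work goes in short steps, Python scripts to look and compute and a tool call to move; the robot and the scene stay as the last step left them, time stands still between calls to the robot, and variables do not carry over. Pictures are saved under pics/ and viewed, at most 10 in all, crops included, and the job is handed in when it is done.

Besides the shell and the picture viewer there is one more tool, called after "Request:" by a JSON object that holds its "fn" and its "kwargs". step_arm: Moves the arm, as the interface text tells. Its arguments: {"type":"object","properties":{"increments":{"type":"array","items":{"type":"array","items":{"type":"array","items":{"type":"number"}}}},"newtons":{"type":"number"}},"required":["increments"]}

```bash
mkdir -p pics; ls; cat > h.py <<'E'
import numpy as np, cv2
from cell import manip, optics, workorder
def shot(n,tag):
    c=optics.camera(n); np.savez(f'{tag}.npz',**c); cv2.imwrite(f'pics/{tag}.png',c['frame'][:,:,::-1]); return c
def load(tag): return dict(np.load(f'{tag}.npz'))
def ray(c,u,v,z):
    T=c['cam_to_world']; d=T[:3,:3]@np.linalg.inv(c['mtx'])@np.array([u,v,1.]); o=T[:3,3]
    return o+d*(z-o[2])/d[2]
def cloud(c):
    v,u=np.mgrid[:384,:512]; d=c['range_z']; K=c['mtx']
    p=np.stack([(u-K[0,2])/K[0,0]*d,(v-K[1,2])/K[1,1]*d,d],-1)
    return p@c['cam_to_world'][:3,:3].T+c['cam_to_world'][:3,3]
E
python3 - <<'E'
from h import *
a=shot('top','top0');b=shot('scene','sc0')
print(manip.read_state()); print(a['cam_to_world'],a['mtx'])
E
```

```text
pics
{'clock': 0.1, 'joints': array([-1.40762357e+00,  3.00373806e-01,  1.52149598e+00, -1.66058527e-05,
        1.32069362e+00, -6.66492858e-02]), 'qd': array([ 0.00067364, -0.00246283, -0.00056288, -0.00049864,  0.00159427,
        0.00036825]), 'effort': array([ 1.38827159e-03, -5.32641864e+01, -3.53285336e+01,  7.09580909e-02,
        2.34950980e-02, -5.44933255e-05]), 'eef_pos': array([ 125.25688168, -535.51506103,  404.17560498]), 'eef_rot': array([-3.14062299e+00, -4.86021284e-05,  2.29826135e-01]), 'wrist_force': array([ 0.45073169, -0.15345316, -1.25447548]), 'moment': array([ 0.0335404 ,  0.01030438, -0.0391668 ]), 'finger_force': 0.0, 'finger_gap': 93.89199523447202}
[[ 2.17450014e-02 -9.94681409e-01  1.00677948e-01  3.36173663e+02]
 [-9.99742654e-01 -2.22850790e-02 -4.24272001e-03  1.07106231e+02]
 [ 6.46377075e-03 -1.00559781e-01 -9.94910021e-01  1.42063313e+03]
 [ 0.00000000e+00  0.00000000e+00  0.00000000e+00  1.00000000e+00]] [[446.61914903   0.         253.00667647]
 [  0.         446.61914903 188.05124212]
 [  0.           0.           1.        ]]
```

View pics/top0.png

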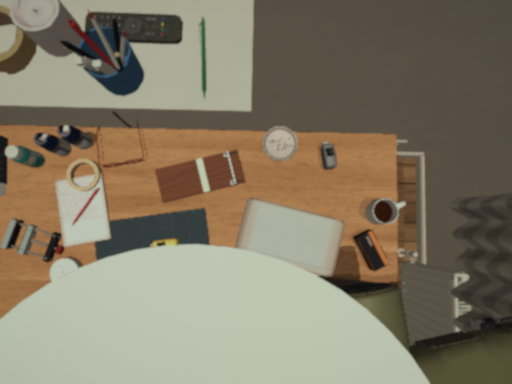

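View pics/sc0.png

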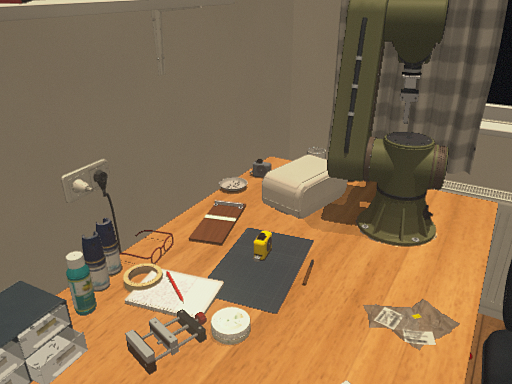

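The top view shows the board at (200,177), with the paper strip at (203,175) and the fence at (232,168). The grey tape is at (329,155), the mug at (383,211), the dish at (280,144) and the spectacles at (122,148). The yellow tape on the mat is the decoy.

```bash
python3 - <<'E'
from h import *
a=load('top0'); P=cloud(a); f=a['frame']
b=load('sc0')
c1=cv2.resize(f[140:215,150:250],(800,600),interpolation=cv2.INTER_CUBIC)[:,:,::-1]
c2=cv2.resize(f[130:180,310:350],(400,500),interpolation=cv2.INTER_CUBIC)[:,:,::-1]
c3=cv2.resize(b['frame'][145:245,185:285],(400,400),interpolation=cv2.INTER_CUBIC)[:,:,::-1]
o=np.zeros((600,800,3),np.uint8); o[:300,:400]=cv2.resize(c1,(400,300)); o[:500,400:]=c2; o[300:,:400]=c3[:300]
cv2.imwrite('pics/crop0.png',o)
for n,(u,v) in dict(strip=(203,175),fence=(232,168),tape=(329,155),bin=(290,237),dish=(280,144),mug=(383,211)).items(): print(n,P[v,u].round(), ray(a,u,v,0).round())
print('table',np.median(P[120:180,255:390,2]))
m=(P[...,2]>45)&(P[...,2]<90); m[:140]=0;m[180:]=0;m[:,:310]=0;m[:,350:]=0
q=P[m][:,:2].astype(np.float32); print(len(q),cv2.minAreaRect(q), P[m][:,2].max())
h=cv2.cvtColor(f,cv2.COLOR_RGB2HSV)
E
```

```text
strip [518. 261.   6.] [518. 262.   0.]
fence [540. 169.  18.] [543. 170.   0.]
tape [ 580. -130.   68.] [ 593. -142.    0.]
bin [328.  -7. 138.] [327. -19.   0.]
dish [624.  17.   6.] [625.  17.   0.]
mug [ 413. -301.   45.] [ 416. -315.    0.]
table -0.13974428904293745
287 ((580.3324584960938, -135.12286376953125), (75.27140808105469, 37.21897506713867), 9.512235641479492) 81.57123953893165
```

View pics/crop0.png

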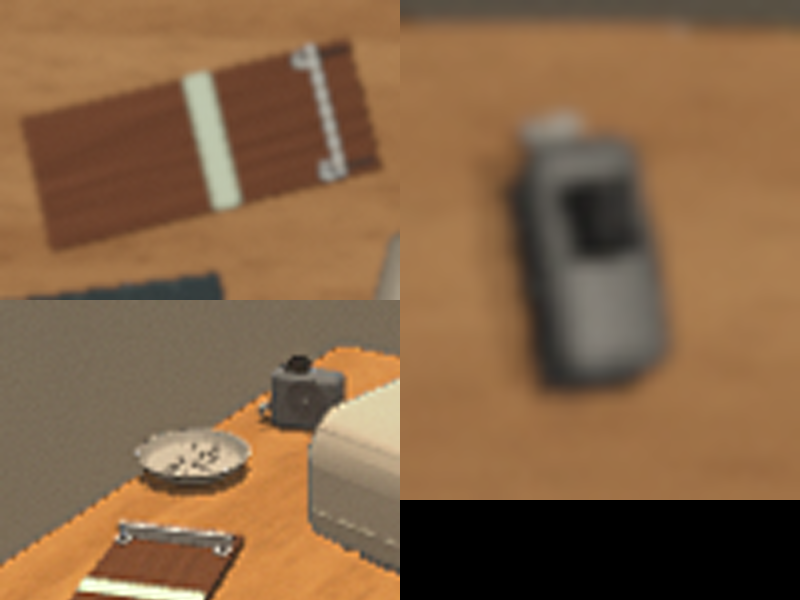

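The grey tape's nose points world +x, turned slightly towards +y. The board's fence end points towards −y. I'll measure the board pose next, then move above the tape.

```bash
python3 - <<'E'
from h import *
a=load('top0'); f=a['frame'].astype(int)
R=np.zeros((384,512),bool); R[145:212,150:250]=1
s=f.sum(2); br=R&(f[...,0]<115)&(f[...,0]>f[...,2]+15)
ok=cv2.morphologyEx(br.astype(np.uint8),cv2.MORPH_CLOSE,np.ones((7,7)))
n,l,st,c=cv2.connectedComponentsWithStats(ok); k=1+st[1:,4].argmax(); v,u=np.nonzero(l==k)
w=np.array([ray(a,x,y,12)[:2] for x,y in zip(u,v)],np.float32); r=cv2.minAreaRect(w); print('board',r)
g=R&(f[...,1]>150)&(f[...,1]>f[...,0]-10); v,u=np.nonzero(g)
sel=u<220
for nm,q,z in(('strip',sel,12),('fence',~sel,26)):
    w=np.array([ray(a,x,y,z)[:2] for x,y in zip(u[q],v[q])],np.float32); print(nm,len(w),w.mean(0),cv2.minAreaRect(w))
E
```

```text
board ((495.2964172363281, 336.4508056640625), (105.61473846435547, 126.4388656616211), 15.538494110107422)
strip 225 [517.8507  262.52286] ((517.4335327148438, 262.25), (108.98413848876953, 20.81372833251953), 15.73794937133789)
fence 32 [547.9044  175.48741] ((540.7064208984375, 177.41896057128906), (99.63671875, 13.02468490600586), 15.464077949523926)
```

Request:
{"fn": "step_arm", "kwargs": {"increments": [[[0, 0, -0.19, 0, 0, 0, -1], [0, 0, -0.19, 0, 0, 0, -1], [0, 0, -0.19, 0, 0, 0, -1], [0, 0, -0.19, 0, 0, 0, -1], [0, 0, -0.19, 0, 0, 0, -1]]]}}

```text
clock: 0.6
eef_pos: [125.3, -535.5, 404.3]
eef_rot: [-3.141, -0.0, 0.982]
wrist_force: [-0.2, 0.3, -0.4]
finger_gap: 94.1
finger_force: 0.0
```

Request:
{"fn": "step_arm", "kwargs": {"increments": [[[0, 0, 0, 0.98, 0.26, 0, -1], [0, 0, 0, 0.98, 0.26, 0, -1], [0, 0, 0, 0.98, 0.26, 0, -1], [0, 0, 0, 0.98, 0.26, 0, -1], [0, 0, 0, 0.98, 0.26, 0, -1]]]}}

```text
clock: 1.1
eef_pos: [279.1, -401.1, 404.5]
eef_rot: [-3.141, -0.0, 0.976]
wrist_force: [-0.1, -1.2, 0.3]
finger_gap: 93.9
finger_force: 0.0
```

Request:
{"fn": "step_arm", "kwargs": {"increments": [[[0, 0, 0, 0.98, 0.26, 0, -1], [0, 0, 0, 0.98, 0.26, 0, -1], [0, 0, 0, 0.98, 0.26, 0, -1], [0, 0, 0, 0.98, 0.26, 0, -1], [0, 0, 0, 0.98, 0.26, 0, -1]]]}}

```text
clock: 1.6
eef_pos: [432.1, -267.8, 404.5]
eef_rot: [-3.141, -0.0, 0.976]
wrist_force: [-0.0, -1.7, -0.6]
finger_gap: 93.9
finger_force: 0.0
```

Request:
{"fn": "step_arm", "kwargs": {"increments": [[[0, 0, 0, 0.98, 0.26, 0, -1], [0, 0, 0, 0.98, 0.26, 0, -1], [0, 0, 0, 0.98, 0.26, 0, -1], [0, 0, 0, 0.98, 0.26, 0, -1], [0, 0, 0, 0.7, 0.26, 0, -1]]]}}

```text
clock: 2.1
eef_pos: [579.1, -143.3, 404.2]
eef_rot: [-3.141, 0.0, 0.977]
wrist_force: [-0.5, -1.0, 0.1]
finger_gap: 94.0
finger_force: 0.0
```

Request:
{"fn": "step_arm", "kwargs": {"increments": [[[0, 0, -0.19, 0, 0, 0, -1], [0, 0, -0.19, 0, 0, 0, -1], [0, 0, -0.19, 0, 0, 0, -1], [0, 0, -0.19, 0, 0, 0, -1], [0, 0, -0.19, 0, 0, 0, -1]]]}}

```text
clock: 2.6
eef_pos: [577.7, -145.2, 404.2]
eef_rot: [-3.141, -0.0, 1.728]
wrist_force: [-0.4, 0.1, -0.1]
finger_gap: 93.7
finger_force: 0.0
```

Request:
{"fn": "step_arm", "kwargs": {"increments": [[[0, 0, -0.19, 0, 0, 0, -1], [0, 0, -0.19, 0, 0, 0, -1], [0, 0, -0.19, 0, 0, 0, -1], [0, 0, -0.19, 0, 0, 0, -1], [0, 0, -0.19, 0, 0, 0, -1]]]}}

```text
clock: 3.1
eef_pos: [577.7, -145.2, 404.2]
eef_rot: [-3.141, -0.001, 2.474]
wrist_force: [0.1, 0.2, -0.3]
finger_gap: 94.0
finger_force: 0.0
```

Request:
{"fn": "step_arm", "kwargs": {"increments": [[[0, 0, -0.19, 0, 0, 0, -1], [0, 0, -0.19, 0, 0, 0, -1], [0, 0, -0.19, 0, 0, 0, -1], [0, 0, -0.19, 0, 0, 0, -1], [0, 0, -0.19, 0, 0, 0, -1]]]}}

```text
clock: 3.6
eef_pos: [577.7, -145.2, 404.3]
eef_rot: [3.141, -0.001, -3.063]
wrist_force: [-0.1, -0.3, 0.1]
finger_gap: 93.9
finger_force: 0.0
```

```bash
python3 - <<'E'
from h import *
c=shot('wrist','w1'); print(c['cam_to_world'].round(3).tolist()); s=manip.read_state(); print(s['eef_pos'],s['eef_rot'],s['joints'])
P=cloud(c); m=(P[...,2]>45)&(P[...,2]<90)&(abs(P[...,0]-580)<80)&(abs(P[...,1]+135)<80)
print(m.sum()); q=P[m]; print(cv2.minAreaRect(q[:,:2].astype(np.float32)),q[:,2].max())
E
```

```text
[[-0.078, 0.968, 0.24, 508.248], [0.997, 0.076, 0.019, -149.994], [0.001, 0.241, -0.971, 384.289], [0.0, 0.0, 0.0, 1.0]]
[ 577.71804818 -145.25711209  404.25264755] [ 3.14133056e+00 -7.14851364e-04 -3.05297718e+00] [-3.07801466e-01  4.02749449e-01  1.38383928e+00 -3.50506376e-05
  1.35576454e+00 -1.96720568e+00]
2579
((583.2434692382812, -132.33534240722656), (75.93128204345703, 36.73764419555664), 10.324670791625977) 75.9957244128031
```

View pics/w1.png

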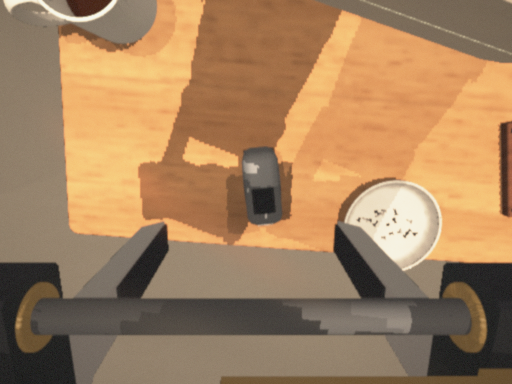

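The wrist view shows the grey tape at (262,187) with its button towards the nose (lower end), the dish at (395,225) and the mug at top left. The measured case is 76 x 37 mm at (583,−132), which matches the given size.

Request:
{"fn": "step_arm", "kwargs": {"increments": [[[0, 0, -0.117, -0.19, 0.295, 0, -1], [0, 0, 0, 0, 0, 1, -1], [0, 0, 0, 0, 0, 1, -1], [0, 0, 0, 0, 0, 1, -1], [0, 0, 0, 0, 0, 1, -1]]]}}

```text
clock: 4.15
eef_pos: [584.2, -132.8, 243.0]
eef_rot: [3.142, -0.0, -2.98]
wrist_force: [1.0, -0.7, -0.3]
finger_gap: 93.9
finger_force: 0.0
```

Request:
{"fn": "step_arm", "kwargs": {"increments": [[[0, 0, 0, 0, 0, 0.4, -1], [0, 0, 0, 0, 0, 0.38, -1], [0, 0, 0, 0, 0, 0, -1]]]}}

```text
clock: 4.45
eef_pos: [584.4, -132.9, 212.6]
eef_rot: [3.141, -0.001, -2.978]
wrist_force: [-0.3, -0.5, 0.7]
finger_gap: 94.1
finger_force: 0.0
```

Request:
{"fn": "step_arm", "kwargs": {"increments": [[[0, 0, -0.02, 0.03, 0, 0, 0.2], [0, 0, 0, 0, 0, 0, 1], [0, 0, 0, 0, 0, 0, 1], [0, 0, 0, 0, 0, 0, 1], [0, 0, 0, 0, 0, 0, 1]]], "newtons": 30}}

```text
clock: 4.95
eef_pos: [583.3, -133.1, 213.8]
eef_rot: [-3.141, 0.0, -2.961]
wrist_force: [-0.5, -0.2, 0.6]
finger_gap: 57.2
finger_force: 0.0
```

Request:
{"fn": "step_arm", "kwargs": {"increments": [[[0, 0, 0, 0, 0, 0, 1], [0, 0, 0, 0, 0, 0, 1], [0, 0, 0, 0, 0, 0, 1], [0, 0, 0, 0, 0, 0, 1]]]}}

```text
clock: 5.35
eef_pos: [583.3, -133.1, 213.4]
eef_rot: [3.142, -0.0, -2.961]
wrist_force: [1.1, -0.0, 0.5]
finger_gap: 35.9
finger_force: 30.0
```

Request:
{"fn": "step_arm", "kwargs": {"increments": [[[0, 0, 0, 0, 0, -0.5, 1], [0, 0, 0, 0, 0, -0.9, 1], [0, 0, 0, 0, 0, -0.9, 1], [0, 0, 0.17, 0, 0, -0.5, 1], [0, 0, 0.19, 0, 0, 0, 1]]]}}

```text
clock: 5.85
eef_pos: [583.4, -133.1, 328.1]
eef_rot: [-3.141, 0.004, 3.034]
wrist_force: [-0.1, -0.3, -7.6]
finger_gap: 35.7
finger_force: 30.0
```

Request:
{"fn": "step_arm", "kwargs": {"increments": [[[0, 0, 0.19, 0, 0, 0, 1], [0, 0, 0.19, 0, 0, 0, 1], [0, 0, 0.19, 0, 0, 0, 1], [0, 0, 0.19, 0, 0, 0, 1], [0, 0, 0.19, 0, 0, 0, 1]]]}}

```text
clock: 6.35
eef_pos: [583.0, -133.0, 324.3]
eef_rot: [-3.14, -0.002, 2.287]
wrist_force: [-0.0, 0.3, -6.7]
finger_gap: 35.9
finger_force: 30.0
```

Request:
{"fn": "step_arm", "kwargs": {"increments": [[[0, 0, 0.19, 0, 0, 0, 1], [0, 0, 0.19, 0, 0, 0, 1], [0, 0, 0.19, 0, 0, 0, 1], [0, 0, 0, 0.6, 0.1, 0, 1], [0, 0, 0, 0.9, 0.15, 0, 1]]]}}

```text
clock: 6.85
eef_pos: [576.3, -73.1, 324.3]
eef_rot: [-3.14, -0.001, 1.843]
wrist_force: [0.2, 0.8, -6.2]
finger_gap: 35.7
finger_force: 30.0
```

Request:
{"fn": "step_arm", "kwargs": {"increments": [[[0, 0, 0, 0.9, 0.15, 0, 1], [0, 0, 0, 0.9, 0.15, 0, 1], [0, 0, 0, 0.9, 0.15, 0, 1], [0, 0, 0, 0.9, 0.15, 0, 1], [0, 0, 0, 0.9, 0.15, 0, 1]]]}}

```text
clock: 7.35
eef_pos: [556.1, 110.1, 324.5]
eef_rot: [-3.14, -0.0, 1.845]
wrist_force: [0.4, -0.2, -6.7]
finger_gap: 35.8
finger_force: 30.0
```

Request:
{"fn": "step_arm", "kwargs": {"increments": [[[0, 0, 0, 0.4, 0.1, 0, 1], [0, 0, 0, 0, 0, 0, 1]]]}}

```text
clock: 7.55
eef_pos: [555.8, 127.0, 324.7]
eef_rot: [-3.14, -0.0, 1.848]
wrist_force: [-0.5, -0.8, -7.3]
finger_gap: 36.1
finger_force: 30.0
```

```bash
python3 - <<'E'
from h import *
c=shot('wrist','w2'); s=manip.read_state(); print(s['eef_pos'],s['eef_rot'],s['joints'],s['wrist_force'],s['finger_gap'])
E
```

```text
[556.04151284 125.76072099 324.74044938] [-3.14020911e+00  1.18219114e-05  1.84695730e+00] [ 1.58206056e-01  4.20030125e-01  1.55181542e+00 -1.89491968e-04
  1.17111965e+00 -1.17881054e-01] [ 0.69185622 -0.13105536 -7.04078731] 36.14912321443406
```

View pics/w2.png

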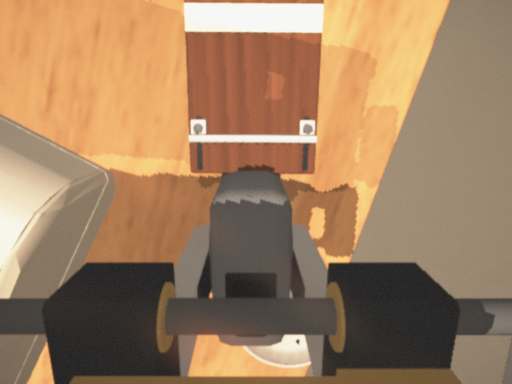

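The wrist view shows the fence across row ~138 (columns 190–315), the strip at row ~17, the board sides near columns 190 and 318, and the held tape at column ~252.

```bash
python3 - <<'E'
from h import *
c=load('w2'); f=c['frame'].astype(int); d=np.array([.27,-.963]); d/=np.linalg.norm(d)
P=cloud(c)
# fence: bright grey rows per column, subpixel centre via brightness profile
pts=[];ed=[]
for u in range(212,296,3):
    col=f[126:152,u].sum(1); i=np.nonzero(col>380)[0]; 
    if len(i): pts.append((u,126+i.min()-.5,126+i.max()+.5))
pts=np.array(pts,float); print(pts[::6])
far=np.array([ray(c,u,b,26)[:2] for u,a,b in pts]); near=np.array([ray(c,u,a,26)[:2] for u,a,b in pts])
mid=(far+near)/2; vx,vy,x0,y0=cv2.fitLine(mid.astype(np.float32),cv2.DIST_HUBER,0,.01,.01).ravel()
print('fence mid',x0,y0,'dir deg',np.degrees(np.arctan2(vy,vx)),'thick',((far-near)@d).mean(),'depth z',np.median(P[138,215:290,2]))
st=[]
for u in range(195,316,5):
    i=np.nonzero(f[0:60,u].min(1)>170)[0]; st.append((u,i.min()-.5,i.max()+.5))
st=np.array(st); A=np.array([ray(c,u,a,12)[:2] for u,a,b in st]);B=np.array([ray(c,u,b,12)[:2] for u,a,b in st])
M=(A+B)/2;vx,vy,sx,sy=cv2.fitLine(M.astype(np.float32),cv2.DIST_HUBER,0,.01,.01).ravel()
print('strip mid',sx,sy,np.degrees(np.arctan2(vy,vx)),'w',((B-A)@d).mean())
# board side edges
L=[];R=[]
for v in range(45,112,4):
    r=f[v]; br=(r[:,0]<165)&(r[:,1]<100); i=np.nonzero(br[180:335])[0]+180
    j=np.split(i,np.nonzero(np.diff(i)>3)[0]+1); j=max(j,key=len); L.append(ray(c,j[0]-.5,v,12)[:2]);R.append(ray(c,j[-1]+.5,v,12)[:2])
for q in(L,R):
    q=np.array(q,np.float32); x=cv2.fitLine(q,cv2.DIST_HUBER,0,.01,.01).ravel(); print('side',x, np.degrees(np.arctan2(x[1],x[0])))
m=(P[...,2]>155)&(P[...,2]<190); m[:165]=0; m[300:]=0
m[:,:205]=0;m[:,298:]=0
q=P[m]; print('tape top',m.sum(),np.median(q[:,2])); 
n=np.array([-d[1],d[0]]); e=manip.read_state()['eef_pos'][:2]
for nm,ax in(('along',d),('across',n)): t=(q[:,:2]-e)@ax; print(nm,np.percentile(t,[1,50,99]))
print('fence rel along',([x0,y0]-e)@d,'strip rel',([sx,sy]-e)@d)
for q in(L,R): print('side across rel',(np.array(q)-e).mean(0)@n)
E
```

```text
[[212.  133.5 142.5]
 [230.  133.5 142.5]
 [248.  133.5 142.5]
 [266.  133.5 142.5]
 [284.  133.5 142.5]]
fence mid 541.1958 173.24084 dir deg 15.851864 thick 7.353718633697011 depth z 26.10266387092122
strip mid 520.3384 264.5174 15.283257 w 20.661404925098715
side [  0.79553384   0.6059091  524.70825    221.85013   ] 37.294292
side [  0.80377346   0.5949355  544.27325    225.18489   ] 36.508034
tape top 9684 172.3159132650282
along [-39.78224408 -16.43380963   7.45784612]
across [-18.02012288   0.38309532  19.05271512]
fence rel along -49.72501384657653 strip rel -143.2432583268433
side across rel -7.850493766454155
side across rel 12.215544550485898
```

Request:
{"fn": "step_arm", "kwargs": {"increments": [[[0, 0, 0.005, 0.7, 0, 0.3, 1], [0, 0, 0, 0.8, 0, 0.6, 1], [0, 0, 0, 0.81, 0, 0.6, 1], [0, 0, 0, 0, 0, 0.25, 1], [0, 0, 0, 0, 0, 0, 1]]]}}

```text
clock: 8.1
eef_pos: [531.3, 213.5, 253.6]
eef_rot: [-3.138, 0.001, 1.842]
wrist_force: [-0.5, 0.6, -6.9]
finger_gap: 35.8
finger_force: 30.0
```

```bash
python3 - <<'E'
from h import *
s=manip.read_state(); e=s['eef_pos']; print(e,s['eef_rot'],s['wrist_force'])
d=np.array([.27,-.963]); n=np.array([.963,.27]); w=np.array([541.196,173.241])
print('TCP along rel fence(+0.7)',(e[:2]-w)@d-0.7,'across',(e[:2]-w)@n)
c=shot('scene','sc2'); f=c['frame'][140:240,180:290]; cv2.imwrite('pics/sc2c.png',cv2.resize(f,(660,600),interpolation=cv2.INTER_CUBIC)[:,:,::-1])
E
```

```text
[531.26441054 213.53130137 253.62432079] [-3.13806425e+00  5.18948900e-04  1.84160242e+00] [-0.52582484  0.56262892 -6.87033834]
TCP along rel fence(+0.7) -42.181089374997306 across 1.3142607168888165
```

View pics/sc2c.png

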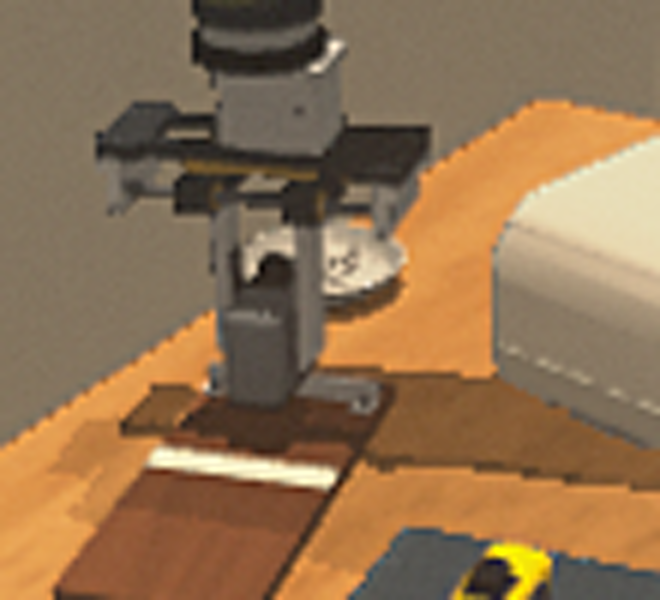

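The crop shows the tape held upright over the board just short of the fence, with its path clear and the dish behind. I'll shift back 1.3 mm and lower while watching the force.

Request:
{"fn": "step_arm", "kwargs": {"increments": [[[0, 0, 0, 0.033, 0, 0.2, 1], [0, 0, 0, 0, 0, 0.1, 1], [0, 0, 0, 0, 0, 0.05, 1], [0, 0, 0, 0, 0, 0, 1]]]}}

```text
clock: 8.55
eef_pos: [531.1, 215.2, 241.3]
eef_rot: [-3.141, 0.0, 1.841]
wrist_force: [-0.9, 0.3, -6.7]
finger_gap: 36.2
finger_force: 30.0
```

Request:
{"fn": "step_arm", "kwargs": {"increments": [[[0, 0, 0, 0, 0, 0.05, 1], [0, 0, 0, 0, 0, 0.05, 1], [0, 0, 0, 0, 0, 0, 1]]]}}

```text
clock: 8.85
eef_pos: [531.0, 215.5, 237.2]
eef_rot: [-3.141, 0.0, 1.841]
wrist_force: [-0.2, -0.6, -6.3]
finger_gap: 36.1
finger_force: 30.0
```

Request:
{"fn": "step_arm", "kwargs": {"increments": [[[0, 0, 0, 0, 0, 0.06, 1], [0, 0, 0, 0, 0, 0, 1]]]}}

```text
clock: 9.05
eef_pos: [531.0, 215.5, 234.8]
eef_rot: [-3.141, 0.0, 1.841]
wrist_force: [-0.3, 0.0, -6.9]
finger_gap: 35.8
finger_force: 30.0
```

Request:
{"fn": "step_arm", "kwargs": {"increments": [[[0, 0, 0, -0.015, 0, 0.04, 1], [0, 0, 0, 0, 0, 0.04, 1], [0, 0, 0, 0, 0, 0, 1]]]}}

```text
clock: 9.35
eef_pos: [531.2, 214.9, 231.6]
eef_rot: [-3.141, 0.0, 1.841]
wrist_force: [-0.3, 0.3, -6.9]
finger_gap: 35.9
finger_force: 30.0
```

Request:
{"fn": "step_arm", "kwargs": {"increments": [[[0, 0, 0, 0, 0, 0.05, 1], [0, 0, 0, 0, 0, 0.02, 1], [0, 0, 0, 0, 0, 0, 1]]]}}

```text
clock: 9.65
eef_pos: [531.2, 214.9, 228.9]
eef_rot: [-3.141, 0.0, 1.841]
wrist_force: [-0.3, -0.7, -7.3]
finger_gap: 36.0
finger_force: 30.0
```

Request:
{"fn": "step_arm", "kwargs": {"increments": [[[0, 0, 0, 0, 0, 0.05, 1], [0, 0, 0, 0.1, 0, 0, 1], [0, 0, 0, 0.2, 0, 0, 1], [0, 0, 0, 0.3, 0, 0, 1], [0, 0, 0, 0, 0, 0, 1]]]}}

```text
clock: 10.15
eef_pos: [524.2, 239.6, 227.0]
eef_rot: [-3.142, -0.0, 1.843]
wrist_force: [-0.7, -1.0, -8.1]
finger_gap: 36.1
finger_force: 30.0
```

Request:
{"fn": "step_arm", "kwargs": {"increments": [[[0, 0, 0, 0.3, 0, 0, 1], [0, 0, 0, 0.4, 0, 0, 1], [0, 0, 0, 0.4, 0, 0, 1], [0, 0, 0, 0.35, 0, 0, 1], [0, 0, 0, 0, 0, 0, 1]]]}}

```text
clock: 10.65
eef_pos: [508.5, 295.9, 227.0]
eef_rot: [3.142, -0.0, 1.844]
wrist_force: [-0.2, -2.8, -7.6]
finger_gap: 35.7
finger_force: 30.0
```

```bash
python3 - <<'E'
from h import *
s=manip.read_state(); print(s['eef_pos'],s['wrist_force'],s['eef_rot'],(s['eef_pos'][:2]-[556.04,125.76])@[.27,-.963])
c=shot('scene','sc3'); f=c['frame'][160:230,190:280]; cv2.imwrite('pics/sc3c.png',cv2.resize(f,(720,560),interpolation=cv2.INTER_CUBIC)[:,:,::-1])
E
```

```text
[508.50522287 295.92459444 227.04388659] [-0.22540237 -2.77272516 -7.57476826] [ 3.14152826e+00 -3.19121251e-04  1.84356845e+00] -176.70289427078214
```

View pics/sc3c.png

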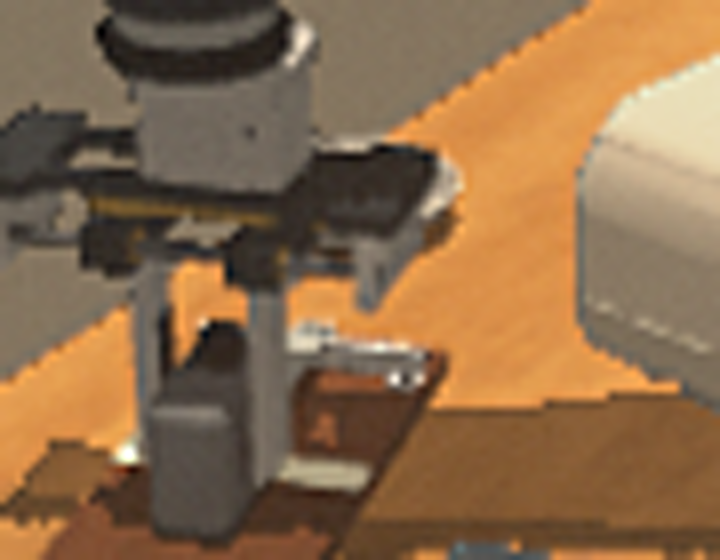

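The crop shows the case now at the strip with the blade side towards the fence. The steady pull of about −2 N along y matches the blade spring, so the hook has held. I'll move the last 4 mm and set it down.

Request:
{"fn": "step_arm", "kwargs": {"increments": [[[0, 0, 0, 0.1, 0, 0, 1], [0, 0, 0, 0, 0, 0.03, 1], [0, 0, 0, 0, 0, 0.02, 1], [0, 0, 0, 0, 0, 0, 1], [0, 0, 0, 0, 0, 0, 1]]]}}

```text
clock: 11.2
eef_pos: [508.4, 297.6, 225.5]
eef_rot: [3.141, 0.0, 1.841]
wrist_force: [-1.7, -3.5, 0.9]
finger_gap: 36.1
finger_force: 30.0
```

Request:
{"fn": "step_arm", "kwargs": {"increments": [[[0, 0, 0, 0, 0, 0, 1], [0, 0, 0, 0, 0, 0, 1], [0, 0, 0, 0, 0, 0, 0.1], [0, 0, 0, 0, 0, 0, 0.1], [0, 0, 0, 0, 0, 0, 0.1]]], "newtons": 5}}

```text
clock: 11.7
eef_pos: [508.3, 298.0, 225.2]
eef_rot: [3.141, -0.0, 1.841]
wrist_force: [0.4, -0.6, 0.8]
finger_gap: 42.7
finger_force: 0.0
```

Request:
{"fn": "step_arm", "kwargs": {"increments": [[[0, 0, 0, 0, 0, 0, -0.2], [0, 0, 0, 0, 0, 0, -0.2], [0, 0, 0, 0, 0, 0, -0.2], [0, 0, 0, 0, 0, 0, -0.2]]]}}

```text
clock: 12.1
eef_pos: [508.2, 297.8, 225.0]
eef_rot: [-3.142, -0.0, 1.841]
wrist_force: [-1.2, 0.0, -0.5]
finger_gap: 56.4
finger_force: 0.0
```

Request:
{"fn": "step_arm", "kwargs": {"increments": [[[0, 0, 0, 0, 0, -0.6, -0.2], [0, 0, 0, 0, 0, -0.9, -0.2], [0, 0, 0, 0, 0, -0.9, -0.2], [0, 0, 0, 0, 0, -0.6, -0.2], [0, 0, 0, 0, 0, 0, -0.2]]]}}

```text
clock: 12.6
eef_pos: [508.4, 297.9, 348.7]
eef_rot: [3.136, -0.001, 1.841]
wrist_force: [0.3, -0.2, -0.3]
finger_gap: 56.3
finger_force: 0.0
```

```bash
python3 - <<'E'
from h import *
c=shot('wrist','w3'); s=manip.read_state(); e=s['eef_pos']; print(e,s['eef_rot'],s['wrist_force'],s['finger_gap'])
P=cloud(c); d=np.array([.27,-.963]); n=np.array([.963,.27])
for lo,hi in((66,82),(88,90),(55,66)):
    m=(P[...,2]>lo)&(P[...,2]<hi)&(np.hypot(P[...,0]-e[0],P[...,1]-e[1])<60)
    q=P[m]; 
    if len(q)>20: print(lo,len(q),np.median(q[:,2]),np.percentile((q[:,:2]-e[:2])@d,[2,50,98]),np.percentile((q[:,:2]-e[:2])@n,[2,50,98]),cv2.minAreaRect(q[:,:2].astype(np.float32)))
E
```

```text
[508.20080165 297.81838844 346.32038192] [ 3.13889450e+00 -5.83854490e-04  1.84145544e+00] [-0.73045215 -1.17277605 -0.34078251] 56.68629732008842
66 3270 72.86751192520117 [-36.45759948  -9.0015593   32.94545589] [-16.52067178   0.33445097  17.54045208] ((508.3260192871094, 299.6954650878906), (36.57065200805664, 73.42656707763672), 15.023846626281738)
55 165 64.83376992670622 [-38.38605869 -33.71825249  27.09037718] [-17.46783338   3.54259645  18.79091743] ((507.3737487792969, 302.3588562011719), (36.53126525878906, 67.76612854003906), 14.903553009033203)
```

View pics/w3.png

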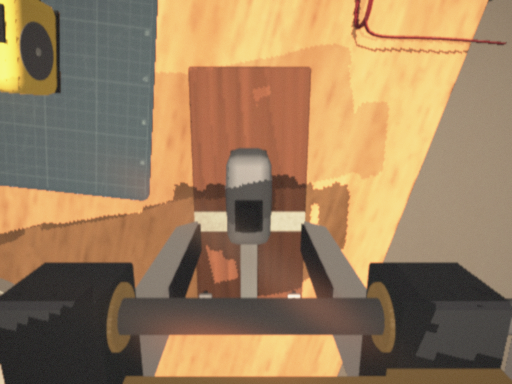

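The wrist view shows the case standing square on the strip (strip row ~221, case column ~249), the blade drawn towards the fence and the button at (249,216). Next I'll close the fingers and press the button.

Request:
{"fn": "step_arm", "kwargs": {"increments": [[[0, 0, 0, -0.26, 0, 0, 1], [0, 0, 0, 0, 0, 0, 1], [0, 0, 0, 0, 0, 0, 1], [0, 0, 0, 0, 0, 0, 1], [0, 0, 0, 0, 0, 0, 1]]], "newtons": 20}}

```text
clock: 13.15
eef_pos: [511.0, 287.9, 344.7]
eef_rot: [-3.141, 0.0, 1.842]
wrist_force: [-0.4, 0.1, -0.4]
finger_gap: 19.8
finger_force: 0.0
```

Request:
{"fn": "step_arm", "kwargs": {"increments": [[[0, 0, 0, 0, 0, 0.5, 1], [0, 0, 0, 0, 0, 0.6, 1], [0, 0, 0, 0, 0, 0.2, 1], [0, 0, 0, 0, 0, 0, 1], [0, 0, 0, 0, 0, 0, 1]]]}}

```text
clock: 13.65
eef_pos: [511.2, 287.9, 294.0]
eef_rot: [3.141, -0.0, 1.841]
wrist_force: [0.6, 0.9, -0.3]
finger_gap: 0.4
finger_force: 0.0
```

Request:
{"fn": "step_arm", "kwargs": {"increments": [[[0, 0, 0, 0, 0, 0.15, 1], [0, 0, 0, 0, 0, 0.08, 1], [0, 0, 0, 0, 0, 0, 1]]]}}

```text
clock: 13.95
eef_pos: [511.0, 287.8, 284.0]
eef_rot: [3.141, -0.0, 1.841]
wrist_force: [-0.2, -0.7, 0.6]
finger_gap: 0.4
finger_force: 0.0
```

Request:
{"fn": "step_arm", "kwargs": {"increments": [[[0, 0, 0, 0, 0, 0.05, 1], [0, 0, 0, 0, 0, 0.05, 1], [0, 0, 0, 0, 0, 0, 1]]]}}

```text
clock: 14.25
eef_pos: [511.1, 287.8, 280.4]
eef_rot: [3.141, -0.0, 1.841]
wrist_force: [-0.7, -0.5, 5.0]
finger_gap: 0.7
finger_force: 2.7
```

Request:
{"fn": "step_arm", "kwargs": {"increments": [[[0, 0, 0, 0, 0, 0.05, 1], [0, 0, 0, 0, 0, 0.02, 1], [0, 0, 0, 0, 0, 0, 1]]]}}

```text
clock: 14.55
eef_pos: [511.3, 287.9, 279.3]
eef_rot: [3.139, -0.0, 1.841]
wrist_force: [-4.6, -1.9, 20.0]
finger_gap: 0.4
finger_force: 10.0
```

Request:
{"fn": "step_arm", "kwargs": {"increments": [[[0, 0, 0, 0, 0, 0.03, 1], [0, 0, 0, 0, 0, 0, 1]]]}}

```text
clock: 14.75
eef_pos: [511.5, 287.9, 279.3]
eef_rot: [3.137, -0.001, 1.841]
wrist_force: [-5.4, -3.7, 28.2]
finger_gap: 0.5
finger_force: 14.5
```

The force rises at TCP 279.3 without further travel, so the button is at its stop. Lifting off and checking.

Request:
{"fn": "step_arm", "kwargs": {"increments": [[[0, 0, 0, 0, 0, -0.2, 1], [0, 0, 0, 0, 0, -0.6, 1], [0, 0, 0, 0, 0, -1, 1], [0, 0, 0, 0, 0, -0.4, 1], [0, 0, 0, 0, 0, 0, 1]]]}}

```text
clock: 15.25
eef_pos: [511.0, 287.8, 366.2]
eef_rot: [3.138, -0.001, 1.841]
wrist_force: [0.1, 0.2, 0.9]
finger_gap: 0.8
finger_force: 0.0
```

```bash
python3 - <<'E'
from h import *
c=shot('wrist','w4'); s=manip.read_state(); e=s['eef_pos']; print(e,s['wrist_force'])
P=cloud(c); m=(P[...,2]>66)&(P[...,2]<86)&(np.hypot(P[...,0]-508,P[...,1]-298)<60)
q=P[m]; print(cv2.minAreaRect(q[:,:2].astype(np.float32)),np.percentile(q[:,2],[2,50,98]))
f=c['frame'][:,:,::-1]; cv2.imwrite('pics/w4c.png',cv2.resize(f[120:310,150:350],(600,570)))
E
```

```text
[510.90804424 287.73796677 364.12714813] [0.56879203 0.01266928 0.73845668]
((508.2836608886719, 299.7790222167969), (36.52766418457031, 72.47773742675781), 15.306469917297363) [66.7430158  73.32001006 81.29162102]
```

View pics/w4c.png

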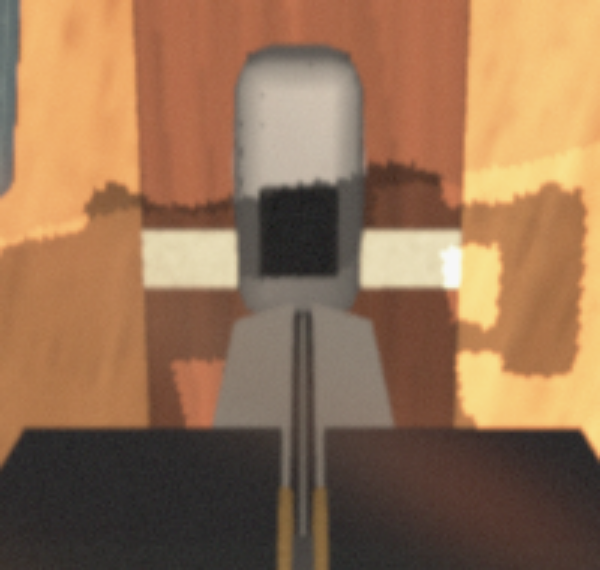

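The crop shows the case square on the strip, unmoved, with the button surface down at about 81 mm (80 fully pressed). The arm is clear of everything.

```bash
python3 -c "
from h import *
print(workorder.sign_off())"
```

```text
the job is handed in; nothing more can be done
None
```

I've handed the job in: the tape is hooked over the fence, set down with its front over the paper strip and locked with the blade drawn, in about 15 s of the 56 s allowed. The sign-off did not report a verdict.

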